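# Slide the bed plate over the locating pins of its dock until it drops home

## Robot

A 6-joint arm with a two-finger parallel gripper is mounted at the origin on a cart in front of the work surface, level with it; the furniture and walls round the work are solid. World frame = base frame: x ahead of the robot, y to its left, z up, the work surface at z = 0. Lengths are in m, angles in degrees, forces in N, time in s.
With the tool pointing down it reaches from about 0.3 to 0.75 m from the base axis. Payload 8.5 kg.
Tool frame: the origin (TCP) lies midway between the tips of the shut fingers; the grasp point (between the pads) lies 19 mm behind it; z points along the fingers, y is the direction in which the jaws open and shut (so a half turn about z gives the same grasp; the last joint's range is limited). The gripper opens to 85 mm and grips with 20 to 120 N. Pads are 22 mm wide; open, the fingers measure 114 mm over their backs; the gripper's body (76 mm by 85 mm) begins 54 mm behind the grasp point. The pads swing forward as they close: fully open they stand 13 mm farther back than shut.
Start: joints at [-85.273, 21.807, 74.336, -0, 83.858, -12.336], TCP at [0.161, -0.526, 0.231] pointing down, gripper open.
Joint ranges: [-178.18, 178.18], [-50.72, 133.34], [12.68, 142.11], [-81.47, 261.47], [9.98, 163.14], [-165.26, 165.26]. Speed limits (degrees/s): [136.94, 136.94, 180, 180, 180, 180].

## Interface

Orientations are given as a 3x3 rotation matrix whose columns are the frame's x, y, z axes.
In Python, from rig import env, viewer, ticket gives the robot as it stands. The module is installed in compiled form; this text tells all that it offers.
- The arm moves only by the shell command python3 -m pendant 'ROWS' [FORCE]. ROWS is JSON, a list of rows, each a list of 3 entries, a list of its own where there are three numbers: the shift along the world's x, y, z in mm, then the turn about the world's z in rad, then the opening, from -1 (shut) to 1 (fully open). A call has 1 to 12 rows; each row shifts and turns the pose as measured when the row begins; what a row does not reach is not made up. A row lasts 1/8 s, in which the tool goes at most 62.5 mm and 10.7 degrees, less where a joint would pass 70% of its speed; a pose out of reach is approached as far as the arm can. A call with a gripper value outside its range is refused whole. The fingers move at their own pace and stop on an object; FORCE is the grip in N (left out, the last holds). Time passes only in rows, so rows that do not move let the fingers close. It gives the time, the measured TCP pose, the force and the opening at its end, in the units of the state.
- env.observe(): the state, without advancing time (a new reading comes with each control period).
- viewer.get_image(name): name is "side" or "top" or "wrist"; returns (picture, depth): 400x640x3 uint8, red, green, blue; 400x640 float32, m along the optical axis (not along the pixel's ray), 0 where there is no reading.
- viewer.camera_params(name): a dict with "fx", "fy", "cx", "cy" (pixels), "rvec" (rotation vector, rad) and "tvec" (3), from world to camera coordinates, as OpenCV has them; the wrist camera has in their place "T_tool_cam" (4x4, takes a point from camera to tool coordinates, whose origin is the TCP and whose axes are the flange's). Camera axes: x right, y down, z forward; pixel columns grow to the right and rows downward; lengths in m; the calibration is good to about 2 mm. A picture is of the moment at which its call begins: read the wrist's pose just before it. camera_params takes no time and is no camera call.
- ticket.close_job(): hands the job in, once; it reports no verdict.
The state is a dict: "time_s": time; "q": joint angles; "qvel": joint speeds; "joint_efforts": joint torques, N m; "position": TCP position; "tool_rot": TCP orientation; "ft_force": force on the tool from outside, world axes, zero at the start; "wrist_torque": the same for the moment, N m; "grip_width": finger opening in m.
Only numpy, scipy, OpenCV 4.12 (cv2) and the standard library are available. Lean on these libraries where they do the work, as an engineer would, in place of code of your own. Each camera call takes 0.05 s, during which the arm holds its last target. There are 200 camera calls.

## Task

Pick up the red bed plate by its black grip, set it lightly on the two spring-loaded brass pins of the grey dock and slide it over them without pressing them down hard, until its two slots find the pins and it drops; leave it lying flat and fully home on the dock, and let go. Leave everything else on the bench where it stands.

Things in the scene. Friction and masses are not known exactly. Their poses are not given: they have to be found in the camera images.
- plate_grip (a point): centre of the black upright grip in the middle of the loose red plate, 33 mm above the plate's underside; z up. The grip is 14 mm thick (x: pinch it across this) and 32 mm long (y); its top is 51 mm above the underside. It stands on an aluminium foot, 24 x 34 mm, top 11 mm above the underside. Plate: 70 (x) x 84 (y) x 8 mm, 0.2 to 0.45 kg; it starts flat on the worktop left of the dock
- plate_slot (a point): middle of one of the plate's two through slots, at half the plate's thickness (4 mm above its underside). The slots lie 28 mm to either side of the plate's middle, at y = +28 (this one) and -28 mm in its axes, x = 0; each is 13.5 mm along x and 19 mm along y. The plate is the same either way round
- dock: grey fixed dock, 100 (x) x 104 (y) mm, in front of the robot; origin at the centre of its underside, z up. Its flat seat is 18 mm above the origin. With the plate home, its underside lies on the seat, its x and y run along the dock's (either way round), and the grip's centre is 51 mm above the dock's origin; while the plate still rides on the pin tips it is 12 mm higher
- dock_seat (a point): middle of the dock's seat, 18 mm above its underside. Two brass pins, 10 mm across, bevelled tips 12 mm above the seat, stand at y = +28 and -28 mm from it (exact). Both pins have the same x, set by hand with the black-knobbed spindle: anywhere from -14 to +14 mm, not measured, to be found by feel or eye. It stays put in use
- pins (a joint): how far the two brass pins are pushed down against their spring, m: 0 = standing at full height, end of travel 0.007. The pins move down together, from about 3 N on, then 3.5 N per mm (5 N at 0.6 mm, 10 N at 2 mm, 18 N at 4.5 mm); the plate's weight alone hardly moves them. They are delicate: do not push them in more than about 4 mm
- media_bottle: clear bottle with orange screw cap, 66 mm across and 138 mm tall, standing at the back; origin at the centre of its underside
- wash_bottle: white squeeze bottle with red cap and bent spout, 95 x 68 x 211 mm, standing at the far right; origin at the centre of its underside
- timer: white bench timer with blue and red keys, 70 x 66 x 19 mm, lying on the right; origin at the centre of its underside
- petri: petri dish with pink filling, 89 mm across, 16 mm high, at the left; origin at the centre of its underside
- syringe: small syringe, 15 x 138 x 15 mm, lying behind the dock; origin at the centre of its underside

How it is judged (in metres and radians):
On the way:
1. the plate has been lifted off the worktop (height (world z) of plate_grip above 0.07 m), for 0.2 s.
At the end, for the whole second after the job is handed in: the plate lies flat on the dock's seat (grip centre 51 mm, -3/+2 mm, above the dock's origin, within 18 mm of the dock's middle along its x and 7 mm along its y, tilted less than 0.04 rad, aligned with the dock within 0.14 rad), which it can only do with both pins in its slots, and is released (z of plate_grip in the frame of dock between 0.048 and 0.053 m and x of plate_grip in the frame of dock between -0.018 and 0.018 m and y of plate_grip in the frame of dock between -0.007 and 0.007 m and angle between plate_grip's own z axis and vertical below 0.04 rad and angle between the x axis of plate_grip and the x axis of dock, either way round below 0.14 rad and contact force between the fingers and anything else below 0.1 N); the robot touches nothing.
It fails at once if the pins are pressed down hard, more than 4.5 mm into the dock (about 18 N) (value of joint pins above 0.0045 m).
It fails at once if a bottle, the timer, the petri dish or the syringe is moved more than 20 mm (distance of any of media_bottle, wash_bottle, timer, petri, syringe from where it was at the start of the episode above 0.02 m).
It also fails if it takes over 64 s, if anything falls off the work surface, if the arm or the gripper's body presses on something with over 40 N, if the wrist force passes 120 N, or if a joint passes its speed limit or range.

## Working session

There is one attempt and no reset: what is moved stays moved. The work goes in short steps, Python scripts to look and compute and a shell command to move; the robot and the scene stay as the last step left them, time stands still between calls to the robot, and variables do not carry over. Pictures are saved under pics/ and viewed, about 8 in all and at most 12, crops included, and the job is handed in when it is done.

```bash
mkdir -p pics; cat > h.py <<'E'
import numpy as np, cv2
from rig import env, viewer, ticket
def cam(name):
    p=viewer.camera_params(name); K=np.array([[p['fx'],0,p['cx']],[0,p['fy'],p['cy']],[0,0,1.]])
    if 'rvec' in p:
        R=cv2.Rodrigues(np.array(p['rvec'],float))[0]; t=np.array(p['tvec'],float).ravel()
        return K,R.T,-R.T@t
    s=env.observe(); T=np.array(p['T_tool_cam']); Rt=np.array(s['tool_rot'])
    return K,Rt@T[:3,:3],Rt@T[:3,3]+np.array(s['position'])
def ray(c,uv,z):
    K,R,o=c; d=R@np.linalg.inv(K)@np.array([uv[0],uv[1],1.]); return o+d*(z-o[2])/d[2]
def pts(c,depth):
    K,R,o=c; v,u=np.mgrid[:400,:640]
    P=np.stack([(u-K[0,2])/K[0,0]*depth,(v-K[1,2])/K[1,1]*depth,depth],-1)
    return P@R.T+o
def save(n,im): cv2.imwrite('pics/'+n,im[...,::-1])
E
python3 - <<'E'
from h import *
s=env.observe();print(s)
c=cam('top');im,d=viewer.get_image('top');save('top1.png',im);np.savez('top1.npz',im=im,d=d)
i2,d2=viewer.get_image('side');save('side1.png',i2)
for n in('top','side'): print(n,cam(n))
E
```

```text
{'time_s': 0.0, 'q': array([-8.52736204e+01,  2.18394795e+01,  7.43843470e+01,  1.29811843e-04,
        8.38571270e+01, -1.23358815e+01]), 'qvel': array([-0.04575365,  0.03916319,  0.03611828,  0.04738681, -0.05170996,
        0.10990411]), 'joint_efforts': array([-5.91489024e-04, -4.48475003e+01, -2.31280607e+01, -2.25799768e-04,
        4.73146429e-03,  7.43715276e-06]), 'position': array([ 0.16134901, -0.52549947,  0.23072833]), 'tool_rot': array([[ 9.55986572e-01,  2.93410399e-01, -1.14174534e-04],
       [ 2.93410263e-01, -9.55985583e-01,  1.40828447e-03],
       [ 3.04056098e-04, -1.37980102e-03, -9.99999002e-01]]), 'ft_force': array([-0.27593469,  0.43231185,  0.39992421]), 'wrist_torque': array([ 0.03103475, -0.0087977 , -0.01770486]), 'grip_width': 0.08570169476390839}
top (array([[416.14128722,   0.        , 319.56170637],
       [  0.        , 416.14128722, 202.67054186],
       [  0.        ,   0.        ,   1.        ]]), array([[ 2.64638915e-02, -9.77700522e-01,  2.08329911e-01],
       [-9.99649681e-01, -2.59705439e-02,  5.10347468e-03],
       [ 4.20771249e-04, -2.08391987e-01, -9.78045297e-01]]), array([ 0.28789058, -0.09314396,  1.73878066]))
side (array([[395.27499043,   0.        , 329.60568298],
       [  0.        , 395.27499043, 193.80541931],
       [  0.        ,   0.        ,   1.        ]]), array([[-0.99346327, -0.09422438,  0.06443988],
       [-0.1138876 ,  0.85654692, -0.5033458 ],
       [-0.00776833, -0.50739446, -0.86167889]]), array([0.5572134 , 0.58806935, 1.21654509]))
```

View pics/top1.png

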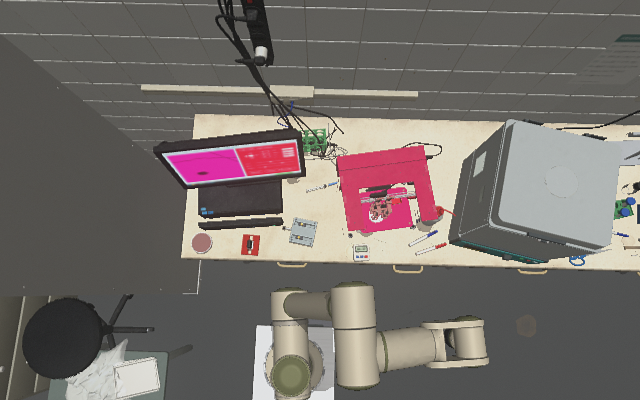

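View pics/side1.png

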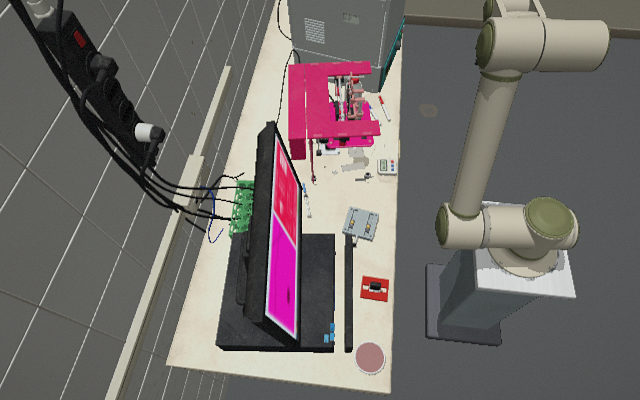

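The top view shows the red plate at about (250,244), the grey dock at (304,231), the petri dish at (202,243) and the timer at (361,253). A monitor and keyboard stand behind the plate. I'll measure these coarsely, then look from the wrist.

```bash
python3 - <<'E'
from h import *
c=cam('top');z=np.load('top1.npz');im,d=z['im'],z['d'];P=pts(c,d)
hsv=cv2.cvtColor(im,cv2.COLOR_RGB2HSV)
def rep(n,m,box,zp):
    k=np.zeros(m.shape,bool);k[box[1]:box[3],box[0]:box[2]]=1;m=(m&k).astype(np.uint8)
    cs=cv2.findContours(m,0,2)[0];q=max(cs,key=cv2.contourArea);r=cv2.minAreaRect(q)
    W=np.array([ray(c,p,zp)[:2] for p in cv2.boxPoints(r)]);print(n,r,'\n',W.round(3),W.mean(0).round(3),'z',np.median(P[m>0][:,2]).round(3))
H,S,V=hsv[...,0],hsv[...,1],hsv[...,2]
rep('plate',((H<8)|(H>172))&(S>150),(235,228,266,260),.008)
rep('dock',(H>85)&(H<125)&(S>20),(285,212,325,252),.02)
print(hsv[231,304],hsv[240,296],hsv[244,244])
for u,v in((250,244),(304,231),(202,243),(361,253),(321,187),(265,224),(292,178)): print((u,v),P[v,u].round(3),hsv[v,u])
E
```

```text
plate ((255.12803649902344, 244.84756469726562), (6.405029296875, 19.104658126831055), 6.34019136428833) 
 [[0.432 0.195]
 [0.511 0.191]
 [0.509 0.164]
 [0.429 0.168]] [0.47  0.179] z 0.007Traceback (most recent call last):
  File "<stdin>", line 10, in <module>
  File "<stdin>", line 6, in rep
ValueError: max() iterable argument is empty
```

```bash
python3 -m pendant '[[[15,40,40],0,1],[[25,50,30],0,1],[[25,50,30],0,1],[[30,50,20],0,1],[[30,50,0],0,1],[[25,55,0],0,1],[[20,55,0],0,1],[[20,55,0],0,1],[[20,55,0],0,1],[[10,55,0],0,1],[[10,55,0],0,1],[[10,50,0],0,1]]'
python3 - <<'E'
from h import *
s=env.observe();print(s['time_s'],s['position'],np.abs(s['qvel']).max())
c=cam('wrist');im,d=viewer.get_image('wrist');save('w1.png',im);np.savez('w1.npz',im=im,d=d,K=c[0],R=c[1],o=c[2]);print(c)
E
```

```text
time_s: 1.6
position: [0.4021, 0.1115, 0.3492]
tool_rot: [[0.958, 0.287, 0.0], [0.287, -0.958, 0.008], [0.002, -0.007, -1.0]]
ft_force: [0.6, -0.6, 0.5]
grip_width: 0.0853
1.6 [0.40212258 0.11145823 0.34919752] 61.34832540962854
(array([[340.21996434,   0.        , 322.35554642],
       [  0.        , 340.21996434, 192.73819101],
       [  0.        ,   0.        ,   1.        ]]), array([[ 0.28628587, -0.91869854, -0.27209078],
       [-0.95811616, -0.2766661 , -0.07395464],
       [-0.00733628,  0.28186674, -0.95942551]]), array([0.47157757, 0.13056916, 0.49247637]))
```

View pics/w1.png

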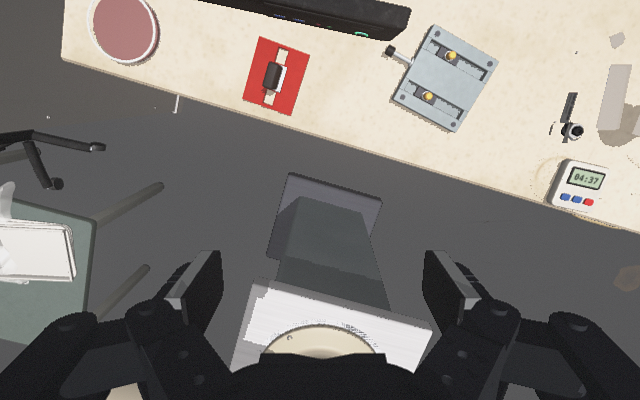

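The wrist picture shows the plate at (276,76), the dock at (445,78) with brass pins at (452,56) and (429,97), and the spindle knob at (390,50). The arm was still moving, so I'll go to a better vantage and measure at rest.

```bash
python3 -m pendant '[[[40,10,-20],0.1,1],[[20,0,-10],0,1],[[0,0,0],0,1],[[0,0,0],0,1]]'
cat > meas.py <<'E'
from h import *
import sys
def shot(n):
    c=cam('wrist');im,d=viewer.get_image('wrist');save(n+'.png',im);np.savez(n+'.npz',im=im,d=d,K=c[0],R=c[1],o=c[2]);return c,im,d
def rect(c,m,z,n):
    m=m.astype(np.uint8);q=max(cv2.findContours(m,0,2)[0],key=cv2.contourArea)
    W=(np.array([ray(c,p[0],z)[:2] for p in q])*1000).astype(np.float32)
    r=cv2.minAreaRect(W);b=cv2.boxPoints(r)
    e=b[1]-b[0] if np.linalg.norm(b[1]-b[0])>np.linalg.norm(b[2]-b[1]) else b[2]-b[1]
    print(n,'centre',np.round(r[0],1),'size',np.round(r[1],1),'long-axis deg',np.degrees(np.arctan2(e[1],e[0])).round(1)%180)
    return q
E
python3 - <<'E'
from meas import *
s=env.observe();print(s['time_s'],s['position'],np.abs(s['qvel']).max())
c,im,d=shot('w2');P=pts(c,d);hsv=cv2.cvtColor(im,cv2.COLOR_RGB2HSV);H,S,V=hsv[...,0].astype(int),hsv[...,1],hsv[...,2]
red=((H<8)|(H>172))&(S>150)&(P[...,0]>.4)&(P[...,0]<.56)
rect(c,red,.008,'plate')
dk=(P[...,2]>.011)&(P[...,2]<.023)&(abs(P[...,1])<.2)&(P[...,0]>.38)&(P[...,0]<.65)&(H>90)&(H<125)&(S>15)
for z in(.016,.018,.02): rect(c,dk,z,'dock')
print('z dock',np.median(P[dk][:,2]))
br=((H>12)&(H<30)&(S>120)&(V>120)&(P[...,2]>.01)).astype(np.uint8)
n,l,st,ce=cv2.connectedComponentsWithStats(br)
for i in range(1,n):
    if st[i,4]>8: print(st[i],ce[i],(ray(c,ce[i],.03)*1000).round(1), np.median(P[l==i],0))
E
```

```text
time_s: 2.15
position: [0.4624, 0.1288, 0.3178]
tool_rot: [[0.92, 0.393, -0.003], [0.393, -0.92, 0.01], [0.001, -0.01, -1.0]]
ft_force: [-0.6, -0.6, 0.0]
grip_width: 0.0855
2.15 [0.46236392 0.12877629 0.3178094 ] 0.4042311381800104
plate centre [471.8 201.4] size [69.  82.6] long-axis deg 177.3
dock centre [582.2 -18.9] size [8.5 2.4] long-axis deg 77.6
dock centre [581.9 -18.1] size [8.4 2.4] long-axis deg 77.6
dock centre [581.7 -17.3] size [8.4 2.4] long-axis deg 77.6
z dock 0.018252482399326475
[455 118   8   8  50] [458.44 121.62] [562.   -9.3  30. ] [ 0.56208307 -0.00945516  0.03009581]
[427 155   7   8  43] [430.06976744 158.72093023] [507.    0.8  30. ] [5.06969961e-01 5.06684703e-04 2.97571104e-02]
```

View pics/w2.png

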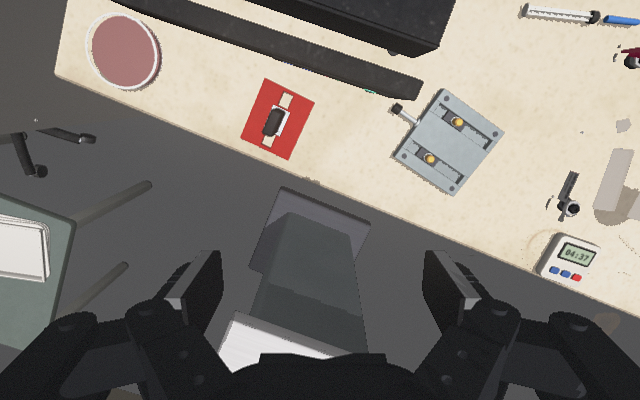

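Pins measured at (562.0,-9.3) and (507.0,0.8) mm, 56.0 mm apart as they should be, midpoint (534.5,-4.3), with the dock's y at -10.4°. The plate centre is (472,201) at -2.7°. I'll check the grip top, neighbouring heights and the dock outline.

```bash
python3 - <<'E'
from meas import *
z=np.load('w2.npz');c=(z['K'],z['R'],z['o']);im,d=z['im'],z['d'];P=pts(c,d);V=im.max(2)
X,Y,Z=P[...,0],P[...,1],P[...,2]
near=(abs(X-.472)<.05)&(abs(Y-.201)<.05)
g=near&(Z>.046)&(Z<.058);rect(c,g,.051,'griptop');print(np.median(Z[g]),g.sum())
w=near&(Z<.007)&(Z>-.02);
dk=(Z>.014)&(Z<.022)&(X>.45)&(X<.62)&(Y>-.08)&(Y<.075);rect(c,dk,.018,'dock')
for n,b in(('bar',(X>.52)&(X<.62)&(abs(Y-.2)<.08)),('petri',(X>.4)&(X<.56)&(Y>.28)&(Z>.01)),('knob',(abs(Y-.06)<.03)&(abs(X-.56)<.08)&(Z>.008))):
  b=b&(d>0)
  if b.sum(): print(n,b.sum(),P[b].min(0).round(3),P[b].max(0).round(3))
b=(X>.5)&(X<.6)&(abs(Y-.2)<.06)&(Z>.01)&(d>0);print('bar>1cm minx',X[b].min() if b.any() else None)
print(env.observe()['q'].round(1))
E
```

```text
griptop centre [473.  200.9] size [14.  31.5] long-axis deg 177.0
0.05104859561215863 316
dock centre [535.9   2.3] size [138.4 103.7] long-axis deg 79.8
bar 12773 [ 0.52   0.12  -0.003] [0.62  0.28  0.103]
petri 2696 [0.432 0.28  0.01 ] [0.559 0.449 0.102]
knob 13207 [0.48  0.03  0.008] [0.64  0.09  0.406]
bar>1cm minx 0.5018049698596063
[ 1.1 11.7 74.7  0.6 93.7 68. ]
```

```bash
python3 -m pendant '[[[5,30,-60],-0.15,1],[[5,30,-60],-0.15,1],[[1,12,-60],-0.15,1],[[0,0,-30],0,1],[[0,0,0],0,1],[[0,0,0],0,1]]'; python3 - <<'E'
from h import *
s=env.observe();R=s['tool_rot'];print(s['position'],np.degrees(np.arctan2(R[1,1],R[0,1])),s['q'].round(1))
E
```

```text
time_s: 2.95
position: [0.4723, 0.1984, 0.1148]
tool_rot: [[0.998, -0.065, 0.015], [-0.065, -0.998, 0.008], [0.015, -0.009, -1.0]]
ft_force: [-0.9, -0.9, 0.3]
grip_width: 0.0854
[0.47231618 0.19836325 0.11479882] -93.70878357716013 [  9.4  24.6  91.3   0.3  63.1 102.9]
```

```bash
python3 -m pendant '[[[0,2,-30],0,1],[[0,1,-30],0,1],[[0,0,-25],0,1],[[0,0,-11],0,1],[[0,0,0],0,1],[[0,0,0],0,1]]'; python3 - <<'E'
from meas import *
s=env.observe();print(s['position'])
c,im,d=shot('w3')
E
```

```text
time_s: 3.7
position: [0.4787, 0.2013, 0.0271]
tool_rot: [[0.997, -0.066, 0.036], [-0.066, -0.998, 0.011], [0.035, -0.014, -0.999]]
ft_force: [-0.2, 1.0, -0.1]
grip_width: 0.0849
[0.47873759 0.20132096 0.0270876 ]
```

View pics/w3.png

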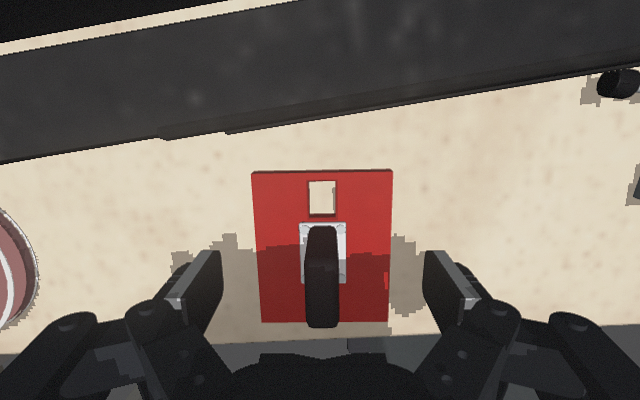

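```bash
python3 -m pendant '[[[-5,0,-5],0.015,1],[[-1,0,-3],0,1],[[0,0,0],0,1],[[0,0,0],0,-1],[[0,0,0],0,-1],[[0,0,0],0,-1],[[0,0,0],0,-1],[[0,0,0],0,-1],[[0,0,0],0,-1],[[0,0,0],0,-1]]' 40
```

```text
time_s: 5.0
position: [0.4728, 0.2014, 0.0199]
tool_rot: [[0.998, -0.049, 0.038], [-0.05, -0.999, 0.012], [0.037, -0.014, -0.999]]
ft_force: [-0.5, -0.7, 1.5]
grip_width: 0.0134
```

```bash
python3 -m pendant '[[[0,0,10],0,-1],[[0,0,20],0,-1],[[0,0,25],0,-1],[[0,0,20],0,-1],[[0,0,0],0,-1],[[0,0,0],0,-1],[[0,0,0],0,-1]]'
```

```text
time_s: 5.88
position: [0.4702, 0.2012, 0.0958]
tool_rot: [[0.998, -0.05, 0.031], [-0.05, -0.999, 0.011], [0.03, -0.013, -0.999]]
ft_force: [-0.1, -0.3, -3.8]
grip_width: 0.0136
```

```bash
python3 -m pendant '[[[0,-30,0],0,-1],[[0,-40,0],-0.03,-1],[[0,-45,0],-0.03,-1],[[15,-40,0],-0.03,-1],[[20,-30,0],-0.03,-1],[[20,-15,0],-0.01,-1],[[9,-5,0],0,-1],[[0,0,0],0,-1],[[0,0,0],0,-1],[[0,0,0],0,-1]]'; python3 - <<'E'
from meas import *
s=env.observe();R=s['tool_rot'];print(s['position'],np.degrees(np.arctan2(R[1,1],R[0,1])),s['ft_force'],s['q'].round(1))
c,im,d=shot('w4');i,_=viewer.get_image('side');save('s4.png',cv2.resize(i[150:300,270:470],None,fx=3,fy=3))
E
```

```text
time_s: 7.12
position: [0.5313, -0.008, 0.0899]
tool_rot: [[0.983, -0.18, 0.02], [-0.18, -0.984, 0.01], [0.018, -0.014, -1.0]]
ft_force: [0.2, 0.3, -4.4]
grip_width: 0.0132
[ 0.53127332 -0.00798003  0.08992326] -100.38581146153055 [ 0.15146635  0.29671765 -4.40338396] [-14.1  28.1  90.2   1.   60.8  85.9]
```

View pics/w4.png

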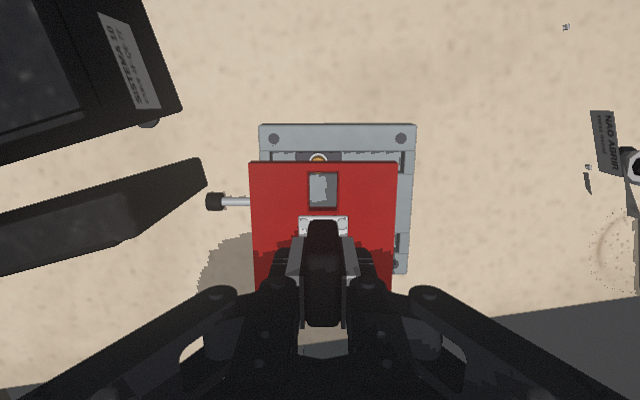

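Slot seen at (322,190), pin tip just beyond the plate's front edge at (318,157). I'll compute the slot–pin offset across the plate's x.

```bash
cat > rel.py <<'E'
from meas import *
def rel(n):
    z=np.load(n+'.npz');c=(z['K'],z['R'],z['o']);im=z['im'];s=env.observe();tz=s['position'][2]
    hsv=cv2.cvtColor(im,cv2.COLOR_RGB2HSV);H,S,V=hsv[...,0],hsv[...,1],hsv[...,2]
    red=((H<8)|(H>172))&(S>150)
    ztop=tz-.0199+.008
    ang=np.radians(-10.4);ey=np.array([np.cos(ang),np.sin(ang)]);ex=np.array([-ey[1],ey[0]])
    dk=np.array([.5345,-.0043])
    f=lambda uv,zz:(np.array([(ray(c,uv,zz)[:2]-dk)@ex,(ray(c,uv,zz)[:2]-dk)@ey])*1000).round(1)
    hole=np.zeros(red.shape,np.uint8)
    cs,h=cv2.findContours(red.astype(np.uint8),cv2.RETR_CCOMP,cv2.CHAIN_APPROX_NONE)
    for q,hh in zip(cs,h[0]):
        a=cv2.contourArea(q)
        if a>150: 
            W=np.array([f(p[0],ztop) for p in q]);print('hole' if hh[3]>=0 else 'outer',a,'dockx,y mid of bounds',(W.min(0)+W.max(0))/2,'ext',W.max(0)-W.min(0))
            r=cv2.minAreaRect(W.astype(np.float32));print('   rect',np.round(r[0],1),np.round(r[1],1),round(r[2],1))
    br=((H>12)&(H<30)&(S>110)&(V>100)).astype(np.uint8);n,l,st,ce=cv2.connectedComponentsWithStats(br)
    for i in range(1,n):
        u,v=ce[i]
        if st[i,4]>6 and 250<u<400 and v<260: print('brass',st[i],f(ce[i],.03))
    print('tcp',((s['position'][:2]-dk)@ex*1000).round(1),((s['position'][:2]-dk)@ey*1000).round(1))
    return f
E
python3 -c "
from rel import *
rel('w4')"
```

```text
outer 11448.0 dockx,y mid of bounds [-4.6   5.25] ext [70.2 66.9]
   rect [-4.5  5.3] [66.8 70.3] 89.9
hole 1115.0 dockx,y mid of bounds [-4.5  24.95] ext [14.6 19.7]
   rect [-4.5 25. ] [14.6 19.7] -0.0
brass [313 157  10   4  30] [-0.9 32.2]
tcp -4.3 -2.3
```

View pics/s4.png

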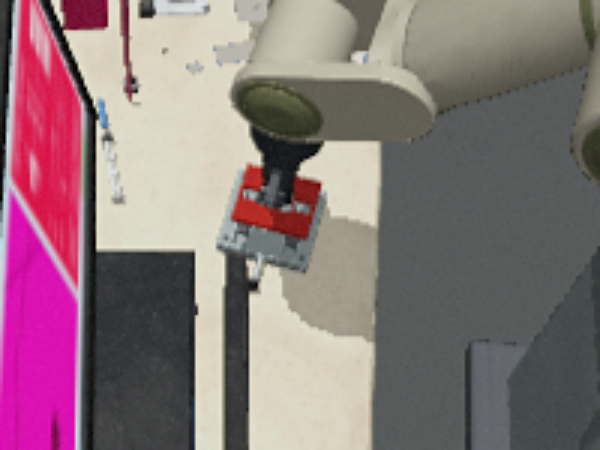

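```bash
python3 -m pendant '[[[3,3,-10],0,-1],[[0,0,-10],0,-1],[[0,0,-7],0,-1],[[0,0,-5],0,-1],[[0,0,0],0,-1],[[0,0,0],0,-1]]'; python3 - <<'E'
from rel import *
s=env.observe();R=s['tool_rot'];print(s['position'],np.degrees(np.arctan2(R[1,1],R[0,1])),s['ft_force'],s['wrist_torque'])
shot('w5');rel('w5')
E
```

```text
time_s: 7.98
position: [0.5342, -0.0046, 0.0553]
tool_rot: [[0.983, -0.18, 0.019], [-0.18, -0.984, 0.01], [0.017, -0.014, -1.0]]
ft_force: [1.1, 0.2, -3.2]
grip_width: 0.0134
[ 0.53424918 -0.00455151  0.05533549] -100.36961907275114 [ 1.06518867  0.19020328 -3.23056006] [-0.0243783   0.09052428  0.03924861]
outer 11451.5 dockx,y mid of bounds [-0.6  7.5] ext [70.2 67. ]
   rect [-0.5  7.6] [66.8 70.2] 89.8
hole 1108.5 dockx,y mid of bounds [-0.85 27.5 ] ext [15.1 19.2]
   rect [-0.8 27.5] [19.2 15.1] 90.0
brass [314 173  19  19 283] [-0.8 28.5]
tcp -0.3 -0.2
```

Slot (-0.8,27.5) sits over the pin (-0.8,28.5) in dock axes, well inside the ±1.75/±4.5 mm clearance. I'll lower gently to at most 3 mm below tip contact and check the force.

```bash
python3 -m pendant '[[[0,0,-3],0,-1],[[0,0,-2],0,-1],[[0,0,-1.5],0,-1],[[0,0,-1],0,-1],[[0,0,0],0,-1]]'
```

```text
time_s: 8.65
position: [0.5344, -0.0046, 0.0478]
tool_rot: [[0.983, -0.18, 0.02], [-0.18, -0.984, 0.01], [0.018, -0.014, -1.0]]
ft_force: [0.3, -1.1, -4.2]
grip_width: 0.0136
```

No contact 2 mm below tip height, so both pins are in the slots. I'll carry on down to the seat.

```bash
python3 -m pendant '[[[0,0,-2],0,-1],[[0,0,0],0,-1]]' && python3 -m pendant '[[[0,0,-2],0,-1],[[0,0,-2],0,-1],[[0,0,-1.5],0,-1],[[0,0,-1],0,-1],[[0,0,0],0,-1]]'
```

```text
time_s: 8.9
position: [0.5345, -0.0046, 0.0457]
tool_rot: [[0.983, -0.18, 0.02], [-0.18, -0.984, 0.01], [0.018, -0.014, -1.0]]
ft_force: [0.5, 0.1, -3.3]
grip_width: 0.0135
time_s: 9.52
position: [0.5345, -0.0046, 0.0387]
tool_rot: [[0.983, -0.18, 0.021], [-0.18, -0.984, 0.01], [0.018, -0.014, -1.0]]
ft_force: [0.1, -0.3, -4.0]
grip_width: 0.0137
```

```bash
python3 -m pendant '[[[0,0,-0.7],0,-1],[[0,0,0],0,-1]]' && python3 -m pendant '[[[0,0,0],0,-0.5],[[0,0,0],0,-0.4],[[0,0,0],0,0],[[0,0,0],0,0.3],[[0,0,0],0,0.3],[[0,0,0],0,0.3]]'
```

```text
time_s: 9.78
position: [0.5346, -0.0046, 0.0386]
tool_rot: [[0.983, -0.18, 0.021], [-0.18, -0.984, 0.01], [0.019, -0.014, -1.0]]
ft_force: [-0.3, -0.8, -3.2]
grip_width: 0.0128
time_s: 10.52
position: [0.5355, -0.0048, 0.0392]
tool_rot: [[0.983, -0.18, 0.024], [-0.18, -0.984, 0.009], [0.022, -0.014, -1.0]]
ft_force: [0.8, -0.3, -0.7]
grip_width: 0.0558
```

```bash
python3 -m pendant '[[[0,0,15],0,0.3],[[0,0,30],0,0.3],[[0,0,40],0,0.3],[[0,0,50],0,0.3],[[-20,0,50],0,0.3],[[-20,0,20],0,0.3],[[0,0,0],0,0.3],[[0,0,0],0,0.3]]'; python3 - <<'E'
from meas import *
s=env.observe();print(s['position'],s['ft_force'])
c,im,d=shot('w6');P=pts(c,d);X,Y,Z=P[...,0],P[...,1],P[...,2]
nr=(abs(X-.5345)<.07)&(abs(Y+.004)<.07)
g=nr&(Z>.063)&(Z<.075);rect(c,g,.069,'griptop');print('griptop z',np.median(Z[g]))
hsv=cv2.cvtColor(im,cv2.COLOR_RGB2HSV);H,S=hsv[...,0],hsv[...,1]
red=((H<8)|(H>172))&(S>150)&nr;rect(c,red,.026,'plate')
A=np.c_[X[red],Y[red],np.ones(red.sum())];k=np.linalg.lstsq(A,Z[red],rcond=None)[0];print('tilt',k[:2],'z mid',k@[.5345,-.0043,1])
save('w6c.png',im[60:330,160:520])
E
```

```text
time_s: 11.52
position: [0.4934, -0.0045, 0.2566]
tool_rot: [[0.983, -0.18, 0.029], [-0.18, -0.984, 0.008], [0.027, -0.013, -1.0]]
ft_force: [-0.3, 0.4, -0.3]
grip_width: 0.0558
[ 0.4933665  -0.00451158  0.25659309] [-0.32787151  0.37569002 -0.28715326]
griptop centre [534.3  -4.8] size [13.4 30.6] long-axis deg 169.7
griptop z 0.06909931818647597
plate centre [533.5  -4.4] size [69.1 82.7] long-axis deg 169.6
tilt [ 0.04397552 -0.02853285] z mid 0.027500623436719076
```

View pics/w6c.png

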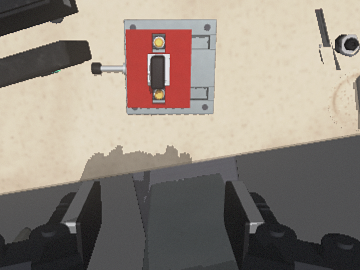

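Both brass pins stand up through the slots and the plate lies within the dock outline. The plane fit was probably polluted by other heights, so I'll redo it on plate-top pixels only.

```bash
python3 - <<'E'
from meas import *
z=np.load('w6.npz');c=(z['K'],z['R'],z['o']);P=pts(c,z['d']);im=z['im'];X,Y,Z=P[...,0],P[...,1],P[...,2]
hsv=cv2.cvtColor(im,cv2.COLOR_RGB2HSV);H,S=hsv[...,0],hsv[...,1]
red=((H<8)|(H>172))&(S>150)&(abs(X-.5345)<.07)&(abs(Y+.004)<.07)
red=cv2.erode(red.astype(np.uint8),np.ones((5,5)))>0
A=np.c_[X[red]-.5345,Y[red]+.0043,np.ones(red.sum())];k=np.linalg.lstsq(A,Z[red],rcond=None)[0];print('tilt',k,Z[red].min(),Z[red].max())
dk=(Z>.014)&(Z<.022)&(X>.46)&(X<.62)&(Y>-.09)&(Y<.09)
e=np.array([.18,.984]);print('dock x-extents rel plate mm',np.percentile((P[dk][:,:2]-[.5345,-.0043])@e*1000,[0.5,99.5]))
print(ticket.close_job() if np.hypot(*k[:2])<.03 else 'not closed')
E
```

```text
tilt [ 0.06787749 -0.04012188  0.02786561] 0.02354149358585167 0.4015801090279798
dock x-extents rel plate mm [-62.75770667  93.87593983]
not closed
```

```bash
python3 - <<'E'
from meas import *
z=np.load('w6.npz');c=(z['K'],z['R'],z['o']);P=pts(c,z['d']);im=z['im'];X,Y,Z=P[...,0],P[...,1],P[...,2]
hsv=cv2.cvtColor(im,cv2.COLOR_RGB2HSV);H,S=hsv[...,0],hsv[...,1]
red=((H<8)|(H>172))&(S>150)&(abs(X-.5345)<.07)&(abs(Y+.004)<.07)
red=cv2.erode(red.astype(np.uint8),np.ones((5,5)))>0
print('outliers',(red&(Z>.035)).sum(),'of',red.sum());red&=Z<.035
A=np.c_[X[red]-.5345,Y[red]+.0043,np.ones(red.sum())];k=np.linalg.lstsq(A,Z[red],rcond=None)[0];print('tilt',k,Z[red].min(),Z[red].max())
print(ticket.close_job() if np.hypot(*k[:2])<.03 else 'not closed')
E
```

```text
outliers 11 of 2719
tilt [0.00094356 0.00060136 0.02644006] 0.02354149358585167 0.02892667873351018
the job is handed in; nothing more can be done
None
```

The red plate is seated flat and fully home on the dock and released. I handed the job in at about 11.6 s of the 64 s allowed; it reports no verdict.

I measured both brass pins with the wrist camera, so the slots were already lined up over them before lowering. The plate went straight down over the pins without the sliding search, and I felt no rise in force on the way.

**Last checks**
- **Height:** the grip top was at 69.1 mm, against 69 mm when home, and the plate top was at 26.4 mm, against 26 mm.
- **Alignment:** the plate was 0.0° off the line of the pins and its centre within about 1 mm of their midpoint. Both pins are visible through the slots.
- **Release:** the gripper is open and the tool is about 0.2 m above the plate, with no contact force beyond noise.

**Checks that disagreed or were not made**
- **Tilt:** the first two fits gave a false 0.05–0.08 rad because of stray depth readings. With 11 of 2719 points removed it was 0.001 rad, and I handed in on that.
- **Position along the dock's x:** my direct measurement of the dock's edges failed because it picked up neighbouring things. From the picture the plate sits roughly 13 mm off the dock's middle, inside the 18 mm limit.
- **Other items on the bench:** I took no position check of them at the end. The arm felt no contact force while moving past them.

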